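# Knock a cast module out of its mould and lay it against the straightedge

### The arm

A 7-joint arm with a two-finger parallel gripper is mounted at the origin on a cart in front of the work surface, level with it; the furniture and walls round the work are solid. World frame = base frame: x ahead of the robot, y to its left, z up, the work surface at z = 0. Lengths are in m, angles in rad, forces in N, time in s.
With the tool pointing down it reaches from about 0.425 to 1.025 m from the base axis. Payload 3.6 kg.
Tool frame: the origin (TCP) lies at the very end of the fingers, on their centre line; the grasp point (between the pads) lies 19 mm behind it (arm.grasp_offset is the z of the grasp point in the tool frame, in m); z points along the fingers, y is the line along which they close (so a half turn about z gives the same grasp; the last joint's range is limited). The gripper opens to 85 mm and grips with 20 to 120 N. Pads are 22 mm wide; open, the fingers measure 114 mm over their backs; the gripper's body (76 mm by 85 mm) begins 54 mm behind the grasp point. The pads swing forward as they close: fully open they stand 13 mm farther back than shut.
Start: joints at [1.062, 0.591, 0.048, 1.609, -0.033, 0.943, -0.034], TCP at [0.292, -0.664, 0.231] pointing down, gripper open.
Joint ranges: [-2.69, 2.69], [-0.47, 2.24], [-1.27, 1.36], [0.19, 2.51], [-1.53, 4.68], [0.08, 2.07], [-3.09, 3.09]. Speed limits (rad/s): [2.57, 2.57, 3.14, 3.14, 3.14, 3.14, 3.14].

### API

Orientations are given as a unit quaternion [x, y, z, w].
In Python, from bench import arm gives the robot as it stands.
- The arm moves only by the shell command python3 -m pendant 'ROWS' [FORCE]. ROWS is JSON, a list that holds one entry, the list of rows, each a list of 7 numbers: the closure in counts, from 0 (fully open) to 255 (shut), then the shift along the tool's x, y, z normalised to -1 to 1, where 1 is 0.5 m, then the turn, a rotation vector about the tool's x, y, z normalised to -1 to 1, where 1 is 360 degrees. A call has exactly 5 rows; each row is the pose to reach, as a shift and turn from the pose commanded when the call began, along the tool's axes at that moment, turning the shorter way round; what a row does not reach only later rows make up. A row lasts 1/10 s, in which the tool goes at most 50 mm and 8.59 degrees, less where a joint would pass 70% of its speed; a pose out of reach is approached as far as the arm can. A call with a number of a shift or a turn outside -1 to 1 is refused whole. A call with a gripper value outside its range is refused whole. The fingers move at their own pace and stop on an object; FORCE is the grip in N (left out, the last holds). Time passes only in rows, so rows that repeat a pose let the fingers close, or fill a call up. It gives the time, the measured TCP pose, the force, the opening and the grip force at its end, in the units of the state.
- arm.sense(): the state, without advancing time (a new reading comes with each control period).
- arm.read_camera(name): name is "scene" or "top"; returns a dict with "img" (480x640x3 uint8, blue, green, red), "fx", "fy", "cx", "cy" (pixels), "xyz" and "rotation" of the camera in the world. Camera axes: x right, y down, z forward; pixel columns grow to the right and rows downward; lengths in m; the calibration is good to about 2 mm. A picture is of the moment at which its call begins. There is no depth.
- arm.close_job(): hands the job in; it is judged then, once.
The state is a dict: "t": time; "q": joint angles; "qvel": joint speeds; "joint_torque": joint torques, N m; "position": TCP position; "tool_rot": TCP orientation; "wrist_force": force on the tool from outside, world axes, zero at the start; "torque": the same for the moment, N m; "opening": finger opening in m; "grip_force": force on a finger pad.
Only numpy, scipy, OpenCV 4.12 (cv2) and the standard library are available. Lean on these libraries where they do the work, as an engineer would, in place of code of your own. Each camera call takes 0.05 s, during which the arm holds its last target. There are 200 camera calls.

### The job

The black module has cured in its aluminium mould and sits too deep to be gripped. Press the red knock-out lever right down so that the ejector pokes the module up through the hole in the pocket's floor, let go of the lever (it stays down), then lift the module out and, without dropping it, lay it the same way up on the plywood trimming board with one long side flush against the aluminium straightedge, about at its middle. Leave the other things on the bench alone.

Things in the scene. Friction and masses are not known exactly. Their poses are not given: they have to be found in the camera images.
- pocket (a point): Centre of the mouth of the mould's pocket, on the mould's flat top, 81 mm above the bench. x along the pocket's long side, away from the lever; z up. Pocket 88 (x) x 52 (y) x 25 mm deep, with a 33 mm round access hole in its floor, filled by the brass ejector head. The mould is an aluminium block 130 (x) x 98 (y) mm on four pillars, fixed to the bench.
- lever_pad (a point): Middle of the top of the red ribbed pad (42 x 42 mm) at the outer end of the steel knock-out lever. It stands free on the mould's -x side, 158 mm from the pocket's centre and 49 mm above the bench; pressed right down it goes 23 mm lower. The mould's side is 93 mm from the pad's middle; the pivot is 85 mm from it.
- lever (a joint): Angle of the knock-out lever (rad): 0 as found (pad up, ejector down), 0.267 pressed right down to its stop (ejector 20 mm up). The pivot is stiff: pressing takes about 10 N on the pad, and the lever stays where it is left, with the ejector holding the module up.
- block_centre (a point): Centre (half-way up) of the module: a black block 86 mm long (x), 50 mm wide (y), 24 mm high (z, up), 0.17 to 0.33 kg, thin aluminium base, terminals flush in its top. As found it lies in the pocket, its top 1 mm below the mould's top, 1 mm play all round; with the lever right down its top stands 18 mm above the mould's top and its long sides can be gripped.
- fence_face (a point): Middle of the lower edge of the straightedge's face, where it meets the top of the plywood board, 12 mm above the bench. The straightedge is an aluminium bar fixed on the board's left side: 170 mm long (x), y from 0 to +20 mm, 16 mm high above the board. The board's free surface is 170 mm along x and reaches from y = 0 to y = -130 mm; z up. Fixed to the bench.
- tape_mid (a point): Middle of a roll of black insulating tape, 67 mm across and 19 mm high, lying behind the work; a bystander.
- glue_mid (a point): Middle of a white glue bottle with a red cap, 42 mm across and 140 mm high, standing behind the work; a bystander.
- parts_box_mid (a point): Middle of a grey divided parts box with a clear lid, 70 x 96 x 28 mm, behind the mould; a bystander.
- buff_mid (a point): Middle of a round dark red polishing pad, 81 mm across and 34 mm high, to the right of the board; a bystander.
- pen_mid (a point): Middle of a felt marker with a dark blue cap, 113 mm long and 20 mm thick, lying to the right of the board; a bystander.
Things that resemble listed ones, but are neither listed nor needed, are in the scene too. Of the things that look like the part that bears fence_face, the larger one is meant.

How it is judged:
On the way:
1. the lever is right down and the ejector has poked the module up in the pocket, with no finger on the module (value of joint lever above 0.24 rad and z of block_centre in the frame of pocket between 0.002 and 0.012 m and horizontal distance between block_centre and pocket below 0.006 m and contact force between the fingers and block below 0.2 N), for 0.2 s.
At the end, for the whole second after the job is handed in: The module lies flat and at rest on the trimming board, same way up, one long side against the straightedge (gap at its middle under 2.5 mm, in line within 2 degrees), its middle within 40 mm of the middle of the straightedge, and the robot touches nothing (y of block_centre in the frame of fence_face between -0.0275 and -0.0235 m and angle between the x axis of block_centre and the x axis of fence_face, either way round below 0.035 rad and x of block_centre in the frame of fence_face between -0.04 and 0.04 m and z of block_centre in the frame of fence_face between 0.009 and 0.015 m and angle between block_centre's own z axis and vertical below 0.05 rad and linear speed of block below 0.01 m/s).
It fails at once if the module falls or is flung (moves faster than 0.5 m/s with no finger on it) (linear speed of block above 0.5 m/s and contact force between the fingers and block below 0.2 N).
It fails at once if the module is tipped over by more than 40 degrees (angle between block_centre's own z axis and vertical above 0.7 rad).
It fails at once if a bystander is moved by more than 20 mm (distance of any of tape_mid, glue_mid, parts_box_mid, buff_mid, pen_mid from where it was at the start of the episode above 0.02 m).
It also fails if it takes over 53 s, if anything falls off the work surface, if the arm or the gripper's body presses on something with over 40 N, if the wrist force passes 120 N, or if a joint passes its speed limit or range.

## Working session

There is one attempt and no reset: what is moved stays moved. The work goes in short steps, Python scripts to look and compute and a shell command to move; the robot and the scene stay as the last step left them, time stands still between calls to the robot, and variables do not carry over. Pictures are saved under pics/ and viewed, at most 10 in all, crops included, and the job is handed in when it is done.

```bash
mkdir -p pics; ls; python3 - <<'E'
from bench import arm
import cv2,numpy as np
np.set_printoptions(precision=4,suppress=True)
for n in("scene","top"):
    c=arm.read_camera(n); cv2.imwrite(f"pics/{n}0.png",c["img"])
    print(n,c["fx"],c["fy"],c["cx"],c["cy"],c["xyz"],np.array(c["rotation"]))
print(arm.sense(),arm.grasp_offset)
E
```

```text
pics
scene 490.45880940478895 490.45880940478895 326.4296642992999 241.5212572391447 [-0.043   0.5088  0.8993] [-0.4114  0.8269 -0.3444  0.1686]
top 437.5459988216821 437.5459988216821 322.96524638108974 243.31471152695553 [ 0.3745 -0.0058  1.1092] [ 0.7266 -0.6786  0.0748 -0.077 ]
{'t': 0.1, 'q': array([ 1.0625,  0.592 ,  0.0483,  1.6097, -0.0333,  0.9427, -0.0337]), 'qvel': array([ 0.0004, -0.0005, -0.0001, -0.004 , -0.0011,  0.0004, -0.0007]), 'joint_torque': array([  0.0056, -54.9993,   1.5532, -19.8824,   0.0096,   0.0038,
         0.    ]), 'position': array([ 0.2919, -0.6628,  0.2302]), 'tool_rot': array([ 0.9786,  0.206 , -0.0003, -0.001 ]), 'wrist_force': array([ 0.7364, -0.3474, -0.58  ]), 'torque': array([-0.0185,  0.0185,  0.002 ]), 'grip_force': 0.0, 'opening': 0.08555281287091639} -0.0187
```

View pics/top0.png

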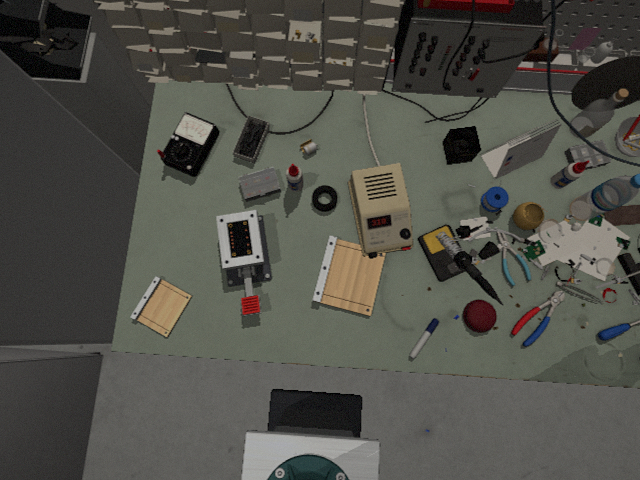

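View pics/scene0.png

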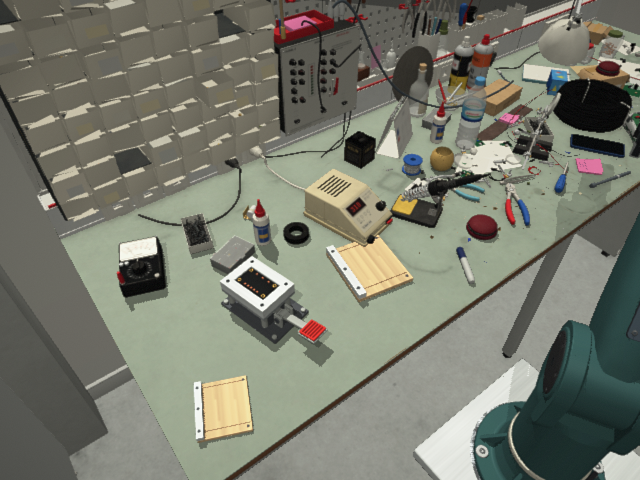

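Top view candidates:
- **Lever pad:** red ribbed pad at (251,304). Other red items are the glue cap at (293,170) and the buff at (480,316).
- **Straightedge:** the bar on the larger board at (327,270), against the smaller lookalike board at (147,300).
- **Module:** black block in the mould at (240,238). Other dark items are the meter at (190,145), the fan at (462,145) and the bin at (252,138).

I choose the pad at (251,304), the larger board and the block in the mould, and will check them in a crop.

```bash
cat > h.py <<'E'
import cv2,numpy as np
from scipy.spatial.transform import Rotation as R
from bench import arm
np.set_printoptions(precision=4,suppress=True)
def ray(c,px,z):
    px=np.atleast_2d(np.array(px,float))
    d=np.c_[(px[:,0]-c["cx"])/c["fx"],(px[:,1]-c["cy"])/c["fy"],np.ones(len(px))]
    r=np.array(c["rotation"]); M=R.from_quat(r).as_matrix() if r.size==4 else r
    d=d@M.T; o=np.array(c["xyz"])
    return o+d*((z-o[2])/d[:,2])[:,None]
def blob(m,near):
    n,l,s,cn=cv2.connectedComponentsWithStats(m.astype(np.uint8))
    ok=[i for i in range(1,n) if s[i,4]>60]
    i=min(ok,key=lambda i:np.hypot(*(cn[i]-near))); 
    return l==i,s[i,4],cn[i]
def rect(m):
    c=max(cv2.findContours(m.astype(np.uint8),0,1)[0],key=cv2.contourArea)
    return cv2.boxPoints(cv2.minAreaRect(c)),c
E
python3 - <<'E'
from h import *
P={"top":dict(m=(222,222),p=(251,304),f=(325,270),w=(350,277)),"scene":dict(m=(258,290),p=(314,331),f=(347,270),w=(370,268))}
vis=[]
for n in P:
    c=arm.read_camera(n); im=c["img"]; b,g,r=[im[:,:,i].astype(int) for i in range(3)]
    print(n)
    red=(r>130)&(g<90)&(b<90)
    red=cv2.morphologyEx(red.astype(np.uint8),cv2.MORPH_CLOSE,np.ones((5,5)))
    m,a,cn=blob(red,P[n]["p"]); q,_=rect(m); print("pad",a,cn,ray(c,[cn],.049)[0,:2],"\n",ray(c,q,.049)[:,:2])
    wh=(r>165)&(abs(r-b)<30)&(abs(r-g)<25)
    m,a,cn=blob(wh,P[n]["m"]); q,ct=rect(m); h=cv2.convexHull(ct)
    q=cv2.approxPolyDP(h,6,True)[:,0]; w=ray(c,h[:,0],.081)[:,:2].astype(np.float32); rr=cv2.minAreaRect(w); print("mould",a,cn,q.tolist(),rr)
    m,a,cn=blob(wh,P[n]["f"]); q,ct=rect(m); w=ray(c,ct[:,0],.028)[:,:2].astype(np.float32); rr=cv2.minAreaRect(w);print("fence",a,q.tolist(),rr,"\n",cv2.boxPoints(rr))
    wd=(r-b>35)&(r>150)&(g>110)
    m,a,cn=blob(wd,P[n]["w"]); q,ct=rect(m); w=ray(c,ct[:,0],.012)[:,:2].astype(np.float32); rr=cv2.minAreaRect(w);print("wood",a,rr,"\n",cv2.boxPoints(rr))
    x,y=(205,200) if n=="top" else (215,220)
    vis.append(cv2.resize(im[y:y+130,x:x+200],None,fx=2*2,fy=2*2,interpolation=2)[:, :800])
v=np.vstack(vis); cv2.imwrite("pics/crop1.png",cv2.resize(v,(460,600)) if 0 else cv2.resize(v,None,fx=.575,fy=.575))
E
```

```text
top
pad 275 [249.9709 304.5018] [0.4437 0.1704] 
 [[0.4573 0.1955]
 [0.4669 0.1548]
 [0.4299 0.1448]
 [0.4204 0.1852]]
mould 716 [243.4832 241.9986] [[254, 210], [262, 260], [223, 267], [227, 215]] ((0.5977843403816223, 0.20754024386405945), (0.12822052836418152, 0.09393259137868881), 13.55048942565918)
fence 351 [[312.93267822265625, 299.45599365234375], [329.72021484375, 235.66323852539062], [335.873046875, 237.28240966796875], [319.08551025390625, 301.0751647949219]] ((0.5482161045074463, -0.0025874096900224686), (0.01577209308743477, 0.1666148453950882), 79.16747283935547) 
 [[ 0.4649  0.0053]
 [ 0.6286 -0.026 ]
 [ 0.6315 -0.0105]
 [ 0.4679  0.0208]]
wood 2679 ((0.5266690850257874, -0.07514194399118423), (0.12508685886859894, 0.15179884433746338), 79.09818267822266) 
 [[ 0.4403 -0.1222]
 [ 0.5894 -0.1509]
 [ 0.613  -0.0281]
 [ 0.464   0.0006]]
scene
pad 297 [312.1347 329.8485] [0.4448 0.171 ] 
 [[0.4589 0.1945]
 [0.4707 0.1487]
 [0.4324 0.1469]
 [0.4218 0.1919]]
mould 1384 [256.7507 282.8194] [[216, 273], [252, 256], [294, 283], [262, 311]] ((0.6118868589401245, 0.20874711871147156), (0.15353287756443024, 0.10134302079677582), 13.760002136230469)
fence 434 [[320.9999694824219, 243.99996948242188], [328.6117858886719, 238.36721801757812], [367.1323547363281, 290.4220275878906], [359.5205383300781, 296.0547790527344]] ((0.5592069029808044, -0.004945285618305206), (0.025922350585460663, 0.18401691317558289), 80.9071044921875) 
 [[ 0.4663 -0.0032]
 [ 0.648  -0.0323]
 [ 0.6521 -0.0067]
 [ 0.4704  0.0224]]
wood 2461 ((0.5429121851921082, -0.096101775765419), (0.15711793303489685, 0.19392582774162292), 77.0000991821289) 
 [[ 0.4308 -0.1508]
 [ 0.6197 -0.1945]
 [ 0.6551 -0.0414]
 [ 0.4661  0.0023]]
```

View pics/crop1.png

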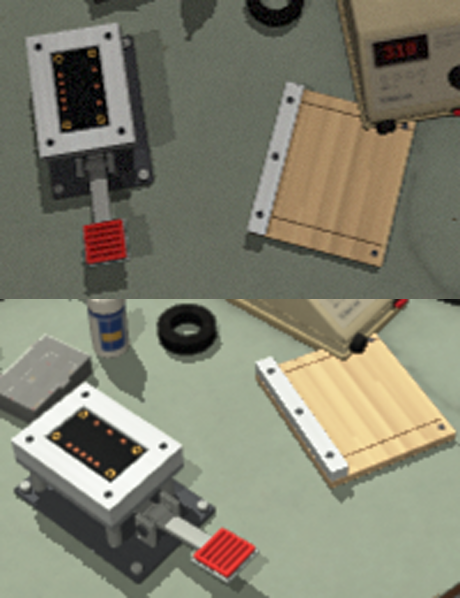

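The crop confirms my choices: the mould with the black module, the red ribbed pad at its near end, and the straightedge on the left of the larger board. The two views agree within about 2 mm. That gives the pocket at (0.598, 0.2075) with yaw 13.5°, the pad at (0.444, 0.171), and the fence face near (0.546, -0.0125) with yaw -10.8°.

```bash
cat > go.py <<'E'
import sys; from h import *
# usage: x y z yaw_deg (direction of tool x); prints shift/turn in pendant units
x,y,z,yaw=map(float,sys.argv[1:]); s=arm.sense(); T=R.from_quat(s["tool_rot"])
a=np.radians(yaw); G=R.from_matrix(np.array([[np.cos(a),np.sin(a),0],[np.sin(a),-np.cos(a),0],[0,0,-1]]).T)
print("at",s["position"],"yaw",np.degrees(np.arctan2(*T.as_matrix()[[1,0],0])),"F",s["wrist_force"],"open",s["opening"])
print("shift",T.inv().apply(np.array([x,y,z])-s["position"])/.5,"turn",(T.inv()*G).as_rotvec()/(2*np.pi))
E
python3 go.py .5 -.25 .23 13.5
```

```text
at [ 0.292  -0.6631  0.2306] yaw 23.76780024470581 F [ 0.5999  0.4586 -0.7861] open 0.08541240912179737
shift [ 0.7137 -0.5884  0.0019] turn [-0.0002  0.      0.0285]
```

```bash
python3 -m pendant '[[[255,0.1,-0.08,0,0,0,0.006],[255,0.2,-0.16,0,0,0,0.012],[255,0.28,-0.24,0,0,0,0.018],[255,0.36,-0.3,0,0,0,0.024],[255,0.42,-0.35,0,0,0,0.0285]]]' 40; python3 go.py .5 -.2 .2 13.5
```

```text
t: 0.7
position: [0.4038, -0.4378, 0.2313]
tool_rot: [0.993, 0.117, 0.0, -0.0]
wrist_force: [0.8, 0.0, 0.7]
opening: 0.0121
grip_force: 0.0
at [ 0.4038 -0.4378  0.2313] yaw 13.410651239466292 F [0.7648 0.0434 0.7231] open 0.012072730787522443
shift [ 0.2974 -0.418   0.0626] turn [-0.     -0.     -0.0002]
```

```bash
python3 -m pendant '[[[255,0.06,-0.08,0,0,0,0],[255,0.12,-0.16,0,0,0,0],[255,0.17,-0.24,0,0,0,0],[255,0.22,-0.32,0,0,0,0],[255,0.26,-0.4,0,0,0,0]]]';  python3 go.py .444 .171 .12 13.5
```

```text
t: 1.2
position: [0.484, -0.2126, 0.2314]
tool_rot: [0.993, 0.118, 0.0, 0.0]
wrist_force: [0.3, 0.3, -0.0]
opening: -0.0001
grip_force: 0.0
at [ 0.484  -0.2126  0.2314] yaw 13.559570914933492 F [ 0.2866  0.2529 -0.01  ] open -7.271317288543269e-05
shift [ 0.1018 -0.7647  0.2228] turn [ 0.     -0.0002  0.0002]
```

```bash
python3 -m pendant '[[[255,0.01,-0.09,0,0,0,0],[255,0.02,-0.18,0,0,0,0],[255,0.04,-0.27,0.02,0,0,0],[255,0.05,-0.36,0.04,0,0,0],[255,0.06,-0.45,0.06,0,0,0]]]';  python3 go.py .444 .171 .12 13.5
```

```text
t: 1.7
position: [0.4594, 0.0127, 0.2013]
tool_rot: [0.993, 0.118, 0.001, -0.0]
wrist_force: [1.3, 0.3, -0.4]
opening: -0.0003
grip_force: 0.0
at [0.4594 0.0127 0.2013] yaw 13.498660556701752 F [ 1.2778  0.3164 -0.389 ] open -0.0002524527878394861
shift [ 0.0437 -0.3151  0.1626] turn [ 0.     -0.0002 -0.    ]
```

```bash
python3 -m pendant '[[[255,0.01,-0.09,0.04,0,0,0],[255,0.02,-0.17,0.08,0,0,0],[255,0.03,-0.25,0.12,0,0,0],[255,0.03,-0.28,0.14,0,0,0],[255,0.03,-0.28,0.14,0,0,0]]]';  python3 go.py .444 .171 .06 13.5
```

```text
t: 2.2
position: [0.4401, 0.1533, 0.1301]
tool_rot: [0.993, 0.121, -0.001, -0.0]
wrist_force: [-0.3, -0.4, 0.8]
opening: 0.0
grip_force: 0.0
at [0.4401 0.1533 0.1301] yaw 13.858616981390725 F [-0.2709 -0.38    0.7926] open 6.931495240431719e-06
shift [ 0.0163 -0.0323  0.1402] turn [-0.0001  0.0004  0.001 ]
```

```bash
python3 -m pendant '[[[255,0.016,-0.032,0.04,0,0,0],[255,0.016,-0.032,0.09,0,0,-0.001],[255,0.016,-0.032,0.13,0,0,-0.001],[255,0.016,-0.032,0.13,0,0,-0.001],[255,0.016,-0.032,0.13,0,0,-0.001]]]';  python3 go.py .444 .171 .025 13.5
python3 - <<'E'
from h import *
a=arm.read_camera("top")["img"][190:340,160:360];b=arm.read_camera("scene")["img"][210:360,210:410]
cv2.imwrite("pics/c2.png",cv2.resize(np.hstack([a,b]),None,fx=2,fy=2,interpolation=2))
E
```

```text
t: 2.7
position: [0.4461, 0.1667, 0.0668]
tool_rot: [0.993, 0.12, 0.0, 0.0]
wrist_force: [0.3, -0.4, -0.1]
opening: 0.0002
grip_force: 0.0
at [0.4461 0.1667 0.0668] yaw 13.74621378856525 F [ 0.2665 -0.4324 -0.1381] open 0.00022102800177289676
shift [-0.0019 -0.0095  0.0836] turn [0.0001 0.     0.0007]
```

View pics/c2.png

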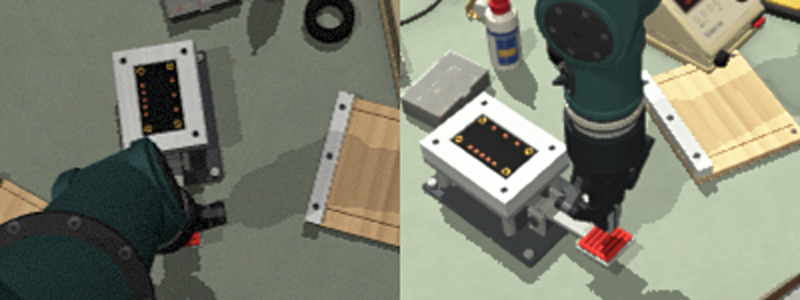

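The fingers are above the red pad, at about (605,225) in the crop, and everything else is undisturbed. Now I press down.

```bash
python3 -m pendant '[[[255,-0.006,-0.008,0.02,0,0,0],[255,-0.006,-0.008,0.035,0,0,0],[255,-0.006,-0.008,0.05,0,0,0],[255,-0.006,-0.008,0.06,0,0,0],[255,-0.006,-0.008,0.06,0,0,0]]]';  python3 go.py .444 .171 .025 13.5
```

```text
t: 3.3
position: [0.44, 0.1713, 0.0356]
tool_rot: [0.993, 0.121, -0.001, 0.0]
wrist_force: [-1.2, -0.1, 0.6]
opening: -0.0002
grip_force: 0.0
at [0.44   0.1713 0.0356] yaw 13.941973223943307 F [-1.1855 -0.0876  0.6038] open -0.0002383757633839228
shift [0.0077 0.0024 0.0213] turn [0.     0.0005 0.0012]
```

```bash
python3 -m pendant '[[[255,0,0,0.008,0,0,0],[255,0,0,0.016,0,0,0],[255,0,0,0.022,0,0,0],[255,0,0,0.028,0,0,0],[255,0,0,0.028,0,0,0]]]';  python3 go.py .444 .171 .025 13.5
```

```text
t: 3.8
position: [0.4403, 0.1712, 0.0254]
tool_rot: [0.993, 0.121, -0.0, 0.0]
wrist_force: [-7.4, -1.8, 45.0]
opening: -0.0
grip_force: 22.7
at [0.4403 0.1712 0.0254] yaw 13.918046271051873 F [-7.3733 -1.8232 45.0304] open -1.3012319062879729e-05
shift [0.0071 0.0022 0.0008] turn [-0.      0.0002  0.0012]
```

Force has risen to 45 N at z = 0.025, so the lever is at its stop. I lift off now.

```bash
python3 -m pendant '[[[255,0,0,-0.05,0,0,0],[255,0,0,-0.15,0,0,0],[200,0,0,-0.25,0,0,0],[100,0,0,-0.33,0,0,0],[0,0,0,-0.36,0,0,0]]]';  python3 go.py .598 .2075 .18 13.5
```

```text
t: 4.3
position: [0.4437, 0.172, 0.206]
tool_rot: [0.993, 0.121, 0.004, -0.001]
wrist_force: [0.6, 0.9, 0.1]
opening: 0.0432
grip_force: 0.0
at [0.4437 0.172  0.206 ] yaw 13.85724029001771 F [0.6244 0.9199 0.1004] open 0.04321303064462259
shift [0.3161 0.0051 0.0544] turn [-0.0002 -0.0012  0.001 ]
```

```bash
python3 - <<'E'
from h import *
a=arm.read_camera("top");b=arm.read_camera("scene")
cv2.imwrite("pics/c3.png",cv2.resize(np.hstack([a["img"][190:340,160:360],b["img"][210:360,180:380]]),None,fx=2,fy=2,interpolation=2))
E
```

```text
(no output)
```

View pics/c3.png

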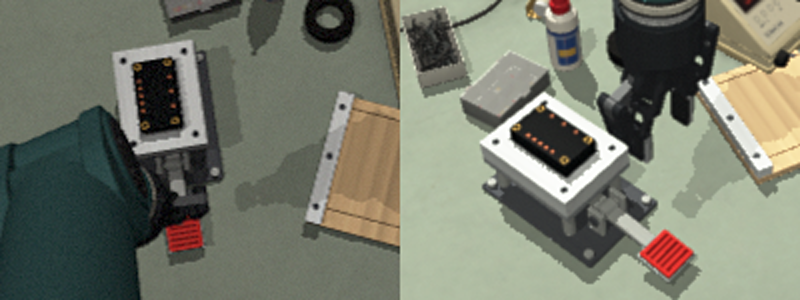

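The module now stands proud of the mould, at (553,138) in the crop, and the lever has stayed down. I measure the raised block and the mould again before gripping.

```bash
python3 - <<'E'
from h import *
c=arm.read_camera("top"); im=c["img"]; g=im.max(2)
m=np.zeros(g.shape,np.uint8); m[210:262,224:254]=1
w=((g<120)&(m>0)).astype(np.uint8); w=cv2.morphologyEx(w,cv2.MORPH_CLOSE,np.ones((5,5)))
b,a,cn=blob(w,(238,238)); _,ct=rect(b)
for z in(.099,.09): print(a,cn,cv2.minAreaRect(ray(c,ct[:,0],z)[:,:2].astype(np.float32)))
E
python3 go.py .598 .2075 .16 13.5
```

```text
911 [238.7344 239.1065] ((0.5908529758453369, 0.2102767527103424), (0.09841803461313248, 0.06744936853647232), 12.231478691101074)
911 [238.7344 239.1065] ((0.5927805304527283, 0.21220220625400543), (0.09929482638835907, 0.06805026531219482), 12.231497764587402)
at [0.4423 0.1714 0.203 ] yaw 13.861382213102367 F [-0.575  -0.4155 -0.4296] open 0.0654390437795567
shift [0.3195 0.0045 0.0868] turn [-0.0001 -0.0004  0.001 ]
```

```bash
python3 -m pendant '[[[0,0.08,0.002,0,0,0,0.001],[0,0.16,0.004,0,0,0,0.001],[0,0.24,0.004,0,0,0,0.001],[0,0.32,0.004,0.06,0,0,0.001],[0,0.32,0.004,0.1,0,0,0.001]]]';  python3 go.py .598 .2075 .080 13.5
```

```text
t: 4.95
position: [0.6024, 0.2085, 0.1488]
tool_rot: [0.993, 0.117, 0.002, -0.0]
wrist_force: [-0.9, 0.4, 0.3]
opening: 0.0854
grip_force: 0.0
at [0.6024 0.2085 0.1488] yaw 13.447699566205854 F [-0.9459  0.3927  0.2905] open 0.08539407551041635
shift [-0.0095 -0.0001  0.1376] turn [ 0.     -0.0005 -0.0001]
```

```bash
python3 -m pendant '[[[0,-0.006,0,0.03,0,0,0],[0,-0.006,0,0.06,0,0,0],[0,-0.006,0,0.09,0,0,0],[0,-0.006,0,0.115,0,0,0],[0,-0.006,0,0.115,0,0,0]]]';  python3 go.py .598 .2075 .080 13.5
python3 - <<'E'
from h import *
a=arm.read_camera("top");b=arm.read_camera("scene")
cv2.imwrite("pics/c4.png",cv2.resize(np.hstack([a["img"][180:280,180:300],b["img"][200:300,200:320]]),None,fx=3,fy=3,interpolation=2))
E
```

```text
t: 5.45
position: [0.5931, 0.2063, 0.0926]
tool_rot: [0.993, 0.118, -0.002, 0.001]
wrist_force: [-0.6, 0.0, 0.6]
opening: 0.0853
grip_force: 0.0
at [0.5931 0.2063 0.0926] yaw 13.515864336619924 F [-0.6354  0.0267  0.5628] open 0.08532288747619297
shift [ 0.0102 -0.      0.0251] turn [0.0001 0.0006 0.    ]
```

View pics/c4.png

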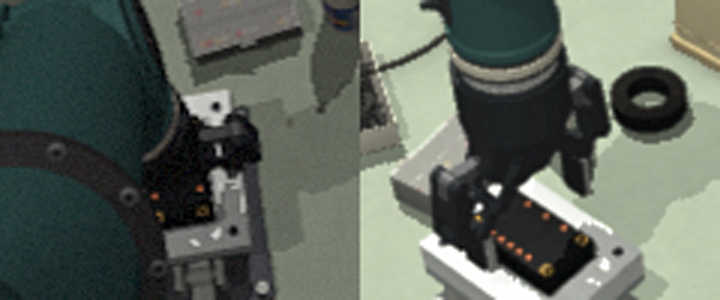

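The fingers straddle the module's long sides, with the left finger at (460,215) and the right at (585,150). I go down the last 11 mm and grip.

```bash
python3 -m pendant '[[[0,0.008,0,0.01,0,0,0],[0,0.008,0,0.02,0,0,0],[0,0.008,0,0.024,0,0,0],[0,0.008,0,0.024,0,0,0],[0,0.008,0,0.024,0,0,0]]]';  python3 go.py .598 .2075 .080 13.5
```

```text
t: 6.05
position: [0.5984, 0.2078, 0.0829]
tool_rot: [0.993, 0.118, 0.0, -0.0]
wrist_force: [-0.3, 0.6, 0.1]
opening: 0.0856
grip_force: 0.0
at [0.5984 0.2078 0.0829] yaw 13.504530993796546 F [-0.2527  0.5752  0.0949] open 0.0855917065226807
shift [-0.001   0.0003  0.0057] turn [-0. -0.  0.]
```

```bash
python3 -m pendant '[[[30,0,0,0.004,0,0,0],[60,0,0,0.004,0,0,0],[80,0,0,0.004,0,0,0],[110,0,0,0.004,0,0,0],[130,0,0,0.004,0,0,0]]]' 50;python3 -m pendant '[[[150,0,0,0,0,0,0],[150,0,0,0,0,0,0],[150,0,0,0,0,0,0],[150,0,0,0,0,0,0],[150,0,0,0,0,0,0]]]' 50
```

```text
t: 6.55
position: [0.5985, 0.2078, 0.0811]
tool_rot: [0.993, 0.118, 0.0, -0.0]
wrist_force: [-0.8, 0.1, 1.8]
opening: 0.0487
grip_force: 52.2
t: 7.05
position: [0.5985, 0.2079, 0.081]
tool_rot: [0.993, 0.118, -0.0, -0.0]
wrist_force: [-1.2, -0.4, 4.6]
opening: 0.0488
grip_force: 52.5
```

```bash
python3 -m pendant '[[[150,0,0,-0.015,0,0,0],[150,0,0,-0.04,0,0,0],[150,0,0,-0.08,0,0,0],[150,0,0,-0.12,0,0,0],[150,0,0,-0.14,0,0,0]]]';python3 - <<'E'
from h import *
b=arm.read_camera("scene")
cv2.imwrite("pics/c5.png",cv2.resize(b["img"][150:350,180:440],None,fx=2,fy=2,interpolation=2))
E
python3 go.py .5377 -.057 .10 -10.8
```

```text
t: 7.55
position: [0.5994, 0.208, 0.1529]
tool_rot: [0.993, 0.118, 0.001, -0.0]
wrist_force: [0.3, 0.7, -2.2]
opening: 0.0489
grip_force: 52.3
at [0.6    0.2082 0.154 ] yaw 13.494662402328716 F [ 0.2758 -0.2395 -1.6548] open 0.048631246787078294
shift [-0.2455  0.4868  0.1065] turn [-0.0003 -0.0007  0.0675]
```

View pics/c5.png

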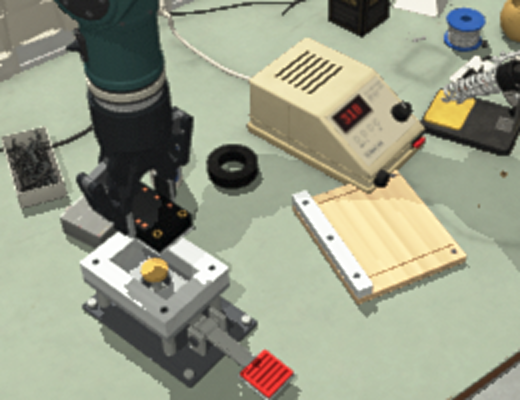

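The module is held level above the empty pocket, at (160,215) in the crop, and the board is free. I carry it over, aiming 21 mm short of the fence and 15 mm towards the robot along it, away from the power supply.

```bash
python3 go.py .5225 -.057 .15 -10.8; python3 -m pendant '[[[150,-0.03,0.06,0,0,0,0.008],[150,-0.07,0.13,0,0,0,0.018],[150,-0.1,0.2,0,0,0,0.028],[150,-0.14,0.27,0,0,0,0.038],[150,-0.17,0.34,0,0,0,0.048]]]';  python3 go.py .5225 -.057 .10 -10.8
```

```text
at [0.6    0.2082 0.154 ] yaw 13.494662402328716 F [ 0.2758 -0.2395 -1.6548] open 0.048631246787078294
shift [-0.2746  0.4797  0.0064] turn [-0.0003 -0.0007  0.0675]
t: 8.1
position: [0.5538, 0.0211, 0.1503]
tool_rot: [0.999, -0.034, -0.001, 0.0]
wrist_force: [-0.0, -0.1, -2.2]
opening: 0.049
grip_force: 52.4
at [0.5538 0.0211 0.1503] yaw -3.9092232794626702 F [-0.0213 -0.1278 -2.2069] open 0.04897740380189338
shift [-0.0517  0.16    0.1008] turn [0.0001 0.0003 0.0191]
```

```bash
python3 -m pendant '[[[150,-0.02,0.05,0,0,0,0.006],[150,-0.04,0.1,0.02,0,0,0.012],[150,-0.05,0.14,0.06,0,0,0.019],[150,-0.05,0.15,0.1,0,0,0.019],[150,-0.05,0.15,0.1,0,0,0.019]]]';  python3 go.py .5225 -.057 .018 -10.8
```

```text
t: 8.6
position: [0.5231, -0.052, 0.0986]
tool_rot: [0.996, -0.094, -0.003, 0.001]
wrist_force: [-0.5, -0.0, -2.4]
opening: 0.0491
grip_force: 52.8
at [ 0.5231 -0.052   0.0986] yaw -10.75749354292849 F [-0.4501 -0.0199 -2.4207] open 0.04914483304834003
shift [0.0017 0.0099 0.1613] turn [0.0003 0.0009 0.0001]
```

```bash
python3 -m pendant '[[[150,0,0.009,0.04,0,0,0],[150,0,0.009,0.08,0,0,0],[150,0,0.009,0.1,0,0,0],[150,0,0.009,0.11,0,0,0],[150,0,0.009,0.11,0,0,0]]]';  python3 go.py .5225 -.057 .018 -10.8; python3 - <<'E'
from h import *
a=arm.read_camera("top");b=arm.read_camera("scene")
cv2.imwrite("pics/c6.png",cv2.resize(np.hstack([a["img"][220:330,290:420],b["img"][200:310,300:430]]),None,fx=3,fy=3,interpolation=2))
E
```

```text
t: 9.1
position: [0.525, -0.0544, 0.0457]
tool_rot: [0.996, -0.092, -0.0, -0.0]
wrist_force: [0.2, 0.0, -2.1]
opening: 0.0489
grip_force: 52.8
at [ 0.525  -0.0544  0.0457] yaw -10.556715920961869 F [ 0.2383  0.0438 -2.1022] open 0.04888034323731524
shift [-0.0039  0.0061  0.0554] turn [-0.      0.0001  0.0007]
```

View pics/c6.png

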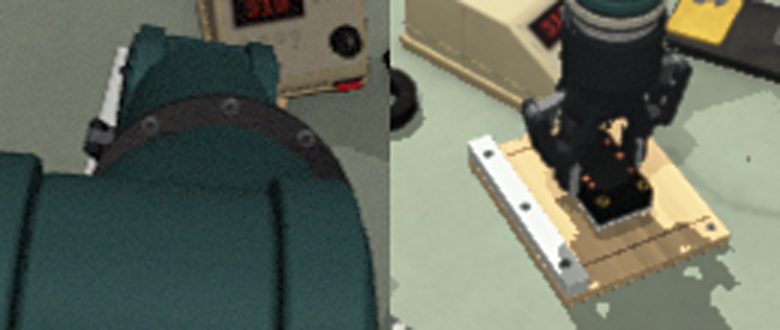

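The module hangs over the wood, at (615,195) in the crop, and the left finger is clear of the straightedge. I lower it.

```bash
python3 -m pendant '[[[150,0,0.008,0.012,0,0,0],[150,0,0.009,0.026,0,0,0],[150,0,0.009,0.038,0,0,0.0005],[150,0,0.009,0.046,0,0,0.0005],[150,0,0.009,0.046,0,0,0.0005]]]';  python3 go.py .5225 -.057 .018 -10.8
```

```text
t: 9.7
position: [0.5234, -0.0593, 0.022]
tool_rot: [0.996, -0.094, -0.001, -0.0]
wrist_force: [-0.7, -0.1, -2.8]
opening: 0.049
grip_force: 52.9
at [ 0.5234 -0.0593  0.022 ] yaw -10.787594101049871 F [-0.6622 -0.1201 -2.7641] open 0.04900778050354961
shift [-0.0027 -0.0042  0.0081] turn [0.     0.0002 0.    ]
```

```bash
python3 -m pendant '[[[150,0,0,0.002,0,0,0],[150,0,0,0.004,0,0,0],[150,0,0,0.006,0,0,0],[150,0,0,0.008,0,0,0],[150,0,0,0.008,0,0,0]]]';  python3 go.py .5225 -.057 .018 -10.8
```

```text
t: 10.2
position: [0.5239, -0.0594, 0.0188]
tool_rot: [0.996, -0.094, -0.0, 0.0]
wrist_force: [-0.6, 0.3, -2.2]
opening: 0.0491
grip_force: 52.9
at [ 0.5239 -0.0594  0.0188] yaw -10.790602698878596 F [-0.6437  0.3377 -2.2237] open 0.04914227110737257
shift [-0.0037 -0.0042  0.0015] turn [0. 0. 0.]
```

```bash
python3 -m pendant '[[[150,0,0,0.001,0,0,0],[150,0,0,0.002,0,0,0],[150,0,0,0.003,0,0,0],[150,0,0,0.004,0,0,0],[150,0,0,0.004,0,0,0]]]'
```

```text
t: 10.7
position: [0.524, -0.0594, 0.0177]
tool_rot: [0.996, -0.094, 0.0, -0.0]
wrist_force: [-1.3, 1.0, 6.5]
opening: 0.049
grip_force: 54.0
```

Contact at 6.5 N, so the module is on the board. I open slightly, rise so the fingertips clear the straightedge's top, and use the right finger to push the module against it.

```bash
python3 -m pendant '[[[100,0,0,-0.002,0,0,0],[92,0,0,-0.003,0,0,0],[88,0,0,-0.003,0,0,0],[88,0,0,-0.003,0,0,0],[88,0,0,-0.003,0,0,0]]]' 20;python3 -m pendant '[[[88,0,0,-0.006,0,0,0],[88,0,0,-0.012,0,0,0],[88,0,0,-0.018,0,0,0],[88,0,0,-0.018,0,0,0],[88,0,0,-0.018,0,0,0]]]'; python3 go.py .5225 -.057 .027 -10.8
```

```text
t: 11.2
position: [0.524, -0.0594, 0.0182]
tool_rot: [0.996, -0.094, -0.0, 0.0]
wrist_force: [0.0, 0.1, -0.3]
opening: 0.0557
grip_force: 0.0
t: 11.7
position: [0.5241, -0.0594, 0.0275]
tool_rot: [0.996, -0.094, 0.0, -0.0]
wrist_force: [-0.7, 0.9, 0.4]
opening: 0.0559
grip_force: 0.0
at [ 0.5241 -0.0594  0.0275] yaw -10.795813129781752 F [-0.7165  0.8824  0.3683] open 0.05587417068154852
shift [-0.0041 -0.0042  0.001 ] turn [-0.     -0.0001  0.    ]
```

```bash
python3 -m pendant '[[[88,0,-0.004,0,0,0,0],[88,0,-0.009,0,0,0,0],[88,0,-0.014,0,0,0,0],[88,0,-0.019,0,0,0,0],[88,0,-0.024,0,0,0,0]]]'; python3 -m pendant '[[[88,0,-0.004,0,0,0,0],[88,0,-0.008,0,0,0,0],[88,0,-0.012,0,0,0,0],[88,0,-0.016,0,0,0,0],[88,0,-0.018,0,0,0,0]]]'
```

```text
t: 12.2
position: [0.5262, -0.0476, 0.0272]
tool_rot: [0.996, -0.094, -0.0, 0.0]
wrist_force: [0.2, -1.3, -0.4]
opening: 0.0559
grip_force: 0.7
t: 12.7
position: [0.5279, -0.0384, 0.0273]
tool_rot: [0.996, -0.094, -0.0, -0.0]
wrist_force: [-0.3, -2.2, 0.8]
opening: 0.0557
grip_force: 0.6
```

```bash
python3 -m pendant '[[[88,0,-0.002,0,0,0,0],[88,0,-0.004,0,0,0,0],[88,0,-0.006,0,0,0,0],[88,0,-0.007,0,0,0,0],[88,0,-0.008,0,0,0,0]]]'; python3 -m pendant '[[[88,0,-0.001,0,0,0,0],[88,0,-0.002,0,0,0,0],[88,0,-0.003,0,0,0,0],[88,0,-0.004,0,0,0,0],[88,0,-0.004,0,0,0,0]]]'
```

```text
t: 13.2
position: [0.5287, -0.0348, 0.0273]
tool_rot: [0.996, -0.094, -0.0, -0.0]
wrist_force: [-0.7, -1.4, -0.9]
opening: 0.056
grip_force: 0.5
t: 13.7
position: [0.529, -0.0327, 0.0273]
tool_rot: [0.996, -0.094, -0.0, -0.0]
wrist_force: [0.4, -0.4, -0.3]
opening: 0.0561
grip_force: 0.3
```

```bash
python3 -m pendant '[[[88,0,-0.001,0,0,0,0],[88,0,-0.002,0,0,0,0],[88,0,-0.003,0,0,0,0],[88,0,-0.004,0,0,0,0],[88,0,-0.004,0,0,0,0]]]'; python3 -m pendant '[[[88,0,-0.001,0,0,0,0],[88,0,-0.002,0,0,0,0],[88,0,-0.003,0,0,0,0],[88,0,-0.004,0,0,0,0],[88,0,-0.004,0,0,0,0]]]'
```

```text
t: 14.2
position: [0.5294, -0.0308, 0.0273]
tool_rot: [0.996, -0.094, -0.0, -0.0]
wrist_force: [0.2, -0.1, -1.1]
opening: 0.0562
grip_force: 0.4
t: 14.7
position: [0.5295, -0.0304, 0.0273]
tool_rot: [0.996, -0.095, -0.0, 0.001]
wrist_force: [-0.6, -4.9, -0.3]
opening: 0.056
grip_force: 2.5
```

```bash
python3 -m pendant '[[[88,0,-0.001,0,0,0,0],[88,0,-0.002,0,0,0,0],[88,0,-0.003,0,0,0,0],[88,0,-0.004,0,0,0,0],[88,0,-0.004,0,0,0,0]]]'; python3 -m pendant '[[[88,0,-0.001,0,0,0,0],[88,0,-0.002,0,0,0,0],[88,0,-0.002,0,0,0,0],[88,0,-0.002,0,0,0,0],[88,0,-0.002,0,0,0,0]]]'
```

```text
t: 15.2
position: [0.5296, -0.0303, 0.0273]
tool_rot: [0.995, -0.095, -0.0, 0.002]
wrist_force: [-1.1, -9.4, -0.4]
opening: 0.0562
grip_force: 4.1
t: 15.7
position: [0.5296, -0.0303, 0.0274]
tool_rot: [0.995, -0.096, -0.0, 0.002]
wrist_force: [-0.5, -9.8, 0.5]
opening: 0.0561
grip_force: 4.9
```

The module is against the straightedge at 10 N and has stopped moving. I back the finger off and rise.

```bash
python3 -m pendant '[[[88,0,0.005,0,0,0,0],[88,0,0.01,0,0,0,0],[88,0,0.015,0,0,0,0],[88,0,0.015,0,0,0,0],[88,0,0.015,0,0,0,0]]]'; python3 -m pendant '[[[88,0,0,-0.02,0,0,0],[88,0,0,-0.08,0,0,0],[88,0,0,-0.16,0,0,0],[88,0,0,-0.24,0,0,0],[88,0,0,-0.3,0,0,0]]]'; python3 go.py .45 -.3 .25 -10.8
```

```text
t: 16.2
position: [0.5292, -0.0324, 0.0273]
tool_rot: [0.996, -0.094, 0.0, -0.0]
wrist_force: [-0.4, 0.2, -0.1]
opening: 0.0558
grip_force: 0.0
t: 16.7
position: [0.5295, -0.033, 0.1803]
tool_rot: [0.996, -0.094, 0.001, -0.0]
wrist_force: [0.7, 0.5, -0.8]
opening: 0.0556
grip_force: 0.0
at [ 0.5295 -0.033   0.1803] yaw -10.768201265270134 F [ 0.7136  0.4948 -0.8483] open 0.05561095135548839
shift [-0.0561  0.5541 -0.1399] turn [-0.0001 -0.0004  0.0001]
```

```bash
python3 -m pendant '[[[88,-0.01,0.09,-0.06,0,0,0],[88,-0.02,0.18,-0.12,0,0,0],[88,-0.03,0.27,-0.14,0,0,0],[88,-0.04,0.36,-0.14,0,0,0],[88,-0.05,0.45,-0.14,0,0,0]]]';python3 -m pendant '[[[88,0,0.05,0,0,0,0],[88,0,0.1,0,0,0,0],[88,0,0.1,0,0,0,0],[88,0,0.1,0,0,0,0],[88,0,0.1,0,0,0,0]]]'; python3 - <<'E'
from h import *
a=arm.read_camera("top");b=arm.read_camera("scene")
cv2.imwrite("pics/c7.png",cv2.resize(np.hstack([a["img"][220:330,290:420],b["img"][200:310,300:430]]),None,fx=3,fy=3,interpolation=2))
g=a["img"].max(2); w=(g<75).astype(np.uint8); w[:225]=0;w[325:]=0;w[:,:310]=0;w[:,395:]=0
w=cv2.morphologyEx(w,cv2.MORPH_CLOSE,np.ones((5,5)));w=cv2.morphologyEx(w,cv2.MORPH_OPEN,np.ones((5,5)))
m,ar,cn=blob(w,(335,275));_,ct=rect(m);rr=cv2.minAreaRect(ray(a,ct[:,0],.036)[:,:2].astype(np.float32));print(ar,cn,rr)
d=np.array(rr[0])-[.546,-.0135]; t=np.radians(-10.8);print("in fence frame",d@[np.cos(t),np.sin(t)],d@[-np.sin(t),np.cos(t)])
E
```

```text
t: 17.2
position: [0.4617, -0.2516, 0.2492]
tool_rot: [0.996, -0.094, 0.001, 0.0]
wrist_force: [0.9, -0.2, -0.7]
opening: 0.0558
grip_force: 0.0
t: 17.7
position: [0.4533, -0.2971, 0.2474]
tool_rot: [0.996, -0.093, 0.0, -0.001]
wrist_force: [0.2, 1.3, -0.1]
opening: 0.0563
grip_force: 0.0
728 [336.2445 278.1099] ((0.5232467651367188, -0.03192688897252083), (0.05056053772568703, 0.09470989555120468), 79.84567260742188)
in fence frame -0.018897357839640586 -0.022364029168059667
```

View pics/c7.png

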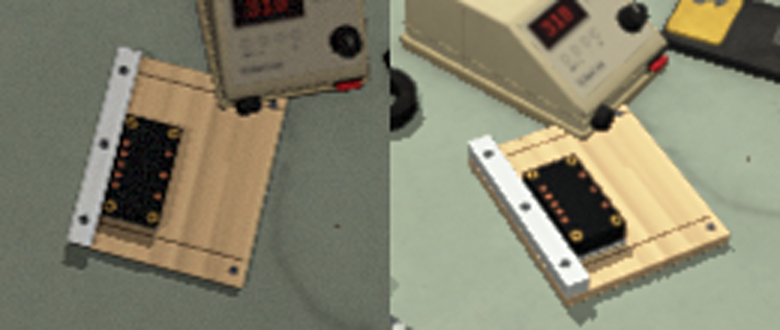

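The module lies upright against the straightedge, at about (143,170) in the crop, and nothing else looks disturbed. One numeric check of alignment between the module's edge and the bar follows.

```bash
python3 - <<'E'
from h import *
a=arm.read_camera("top"); g=cv2.cvtColor(a["img"],6).astype(float)
def edge(rows,lo,hi,sign,z):
    P=[]
    for r in rows:
        d=sign*np.diff(cv2.GaussianBlur(g,(3,3),0)[r]); xs=np.arange(lo(r),hi(r)); k=xs[np.argmax(d[xs])]
        y0,y1,y2=d[k-1:k+2]; P.append((k+.5+.5*(y0-y2)/(y0-2*y1+y2+1e-9),r))
    w=ray(a,P,z)[:,:2]; vx,vy,x,y=cv2.fitLine(w.astype(np.float32),cv2.DIST_HUBER,0,.001,.001).ravel()
    s=np.sign(vx); print(np.degrees(np.arctan2(vy*s,vx*s)),"y at x=.53:",y+vy/vx*(.53-x)); 
fl=lambda r:330-(r-240)*16.8/63.8
# fence left edge, fence/block boundary, block right edge
edge(range(245,298),lambda r:int(fl(r))-8,lambda r:int(fl(r))+3,1,.028)
edge(range(262,290),lambda r:int(fl(r))+3,lambda r:int(fl(r))+12,-1,.032)
edge(range(264,288),lambda r:int(fl(r))+20,lambda r:int(fl(r))+36,1,.036)
E
```

```text
-10.843189 y at x=.53: 0.010803967
-10.841152 y at x=.53: -0.009276834
-11.035914 y at x=.53: -0.059707202
```

The edges agree within 0.2°, and the bar and module widths add up with no gap. I hand the job in.

```bash
python3 -c "
from bench import arm
print(arm.close_job())"
```

```text
the job is handed in; nothing more can be done
None
```

I handed the job in at about 18 s. The lever was pressed to its stop and stayed down, and the module lies upright and flush against the straightedge (aligned within about 0.2°), about 15–19 mm from its middle. No bystander was touched that I could see; the verdict was not reported back.

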